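# Push a stuck plywood plug out of a hole saw

## Robot

A 7-joint arm with a two-finger parallel gripper is mounted at the origin on the work surface. World frame = base frame: x ahead of the robot, y to its left, z up, the work surface at z = 0. Lengths are in m, angles in rad, forces in N, time in s.
With the tool pointing down it reaches from about 0.35 to 0.9 m from the base axis. Payload 8.1 kg.
Tool frame: the origin (TCP) lies midway between the tips of the shut fingers; the grasp point (between the pads) lies behind it (robot.tcp_to_grasp is the z of the grasp point in the tool frame, in m); z points along the fingers, y is the direction in which the jaws open and shut (so a half turn about z gives the same grasp; the last joint's range is limited). The gripper opens to 92 mm and grips with 3 to 60 N. Pads are 19 mm wide; open, the fingers measure 130 mm over their backs; the gripper's body (75 mm by 190 mm) begins 47 mm behind the grasp point.
Start: joints at [-1.262, 0.434, 0.025, 1.573, -0.012, 1.134, -0.075], TCP at [0.25, 0.573, 0.227] pointing down, gripper open.
Joint ranges: [-2.62, 2.62], [-0.44, 2.09], [-1.27, 1.32], [0.08, 2.57], [-1.32, 4.46], [0.12, 2], [-2.74, 2.74]. Speed limits (rad/s): [2.22, 2.22, 3.01, 3.01, 3.14, 3.14, 3.14].

## Interface

Orientations are given as a unit quaternion [w, x, y, z].
In Python, from plant import sensors, read_camera, ticket, spotter, robot gives the robot as it stands.
- The arm moves only by the tool arm_command, never from a script. Its arguments are lists of equal length, an entry for each row: "slide": the shift along the world's x, y, z in m, a list of three; "yaw": the turn about the world's z in degrees; "hand": the closure, from 0 (fully open) to 1 (shut). A call has 1 to 20 rows; each row shifts and turns the commanded pose from where the row before left it; what a row does not reach is not made up. A row lasts 1/8 s, in which the tool goes at most 62.5 mm and 10.7 degrees, less where a joint would pass 70% of its speed; a pose out of reach is approached as far as the arm can. A call is refused whole if a number of a shift passes 0.0625 or a number of a turn 10.7, either way. A call with a gripper value outside its range is refused whole. The fingers move at their own pace and stop on an object; "force" is the grip in N (left out, the last holds). Time passes only in rows, so rows that do not move let the fingers close. It gives the time, the measured TCP pose, the force and the opening at its end, in the units of the state.
- sensors.get_state(): the state, without advancing time (a new reading comes with each control period).
- read_camera(name): name is "side" or "top" or "wrist"; returns a dict with "color" (480x640x3 uint8, red, green, blue), "mtx" (3x3 intrinsics, pixels), "R" (3x3) and "t" (3): a world point X has camera coordinates R X + t. Camera axes: x right, y down, z forward; pixel columns grow to the right and rows downward; lengths in m; the calibration is good to about 2 mm. A picture is of the moment at which its call begins. There is no depth.
- ticket.job_done(): hands the job in, once; it reports no verdict.
Trained networks look in a picture, given as the dict that the camera call returned (one of the last four; its "shot" number tells which), for a name from the list of things; names that differ only in an ending like _2 or _b are one class to them, and where a whole thing is asked for, a point or a joint stands for the part that bears it (a point fixed in the world has none). Each returns a list of dicts, best first, with "conf" (0 to 1); they miss things now and then, are a little off and sometimes report something else, mostly with a low value. They report only what shows in the picture. A call takes as long as a camera call. They do not tell look-alikes from the thing itself.
- spotter.look_for(picture, query): "centre" ([x, y, z] in m, in world coordinates, good to about 4 mm: the middle of the surface that is visible of it).
- spotter.outline_of(picture, query): "pixels" (480x640 bool, what is visible of it).
The state is a dict: "time": time; "joint_positions": joint angles; "qd": joint speeds; "effort": joint torques, N m; "position": TCP position; "eef_rot": TCP orientation; "wrist_force": force on the tool from outside, world axes, zero at the start; "torque": the same for the moment, N m; "gripper_width": finger opening in m.
Only numpy, scipy, OpenCV 4.12 (cv2) and the standard library are available. Lean on these libraries where they do the work, as an engineer would, in place of code of your own. Each camera call takes 0.05 s, during which the arm holds its last target. There are 200 camera calls.

## Task

A round plywood plug is stuck down inside the big hole saw. Find the steel rod standing in the vise, set the saw mouth up over it and press it steadily down, without ramming, until its back is fully home on the jaws and the rod has pushed the plug up out of the mouth; then take the plug from above and put it in the offcut box. Leave the saw sitting home on the rod, and do not disturb the other things on the bench.

Things in the scene. Friction and masses are not known exactly. Their poses are not given: they have to be found in the camera images.
- saw: The big hole saw, off its arbor: plain steel cup, 68 mm outside diameter, 50 mm high, mouth up, teeth round the rim, wall 3 mm (inside 61 mm), flat back 5 mm thick with a 20 mm arbor hole in its centre, hidden from above by the plug. About 0.26 kg; grasp it across the outside. Origin: centre of the back's underside; z points out of the mouth.
- plug: Plywood disc deep in the big saw, 60 mm diameter, 27 mm thick, 46 g; origin: centre of its underside, which starts 5 to 10 mm above the saw's underside. Tight fit: 10 to 20 N slide it. The wall lets go only in the last 1 to 4 mm before the saw is home on the jaws; short of that it sticks and lifts the saw with it. Saw home: plug loose on the rod's tip, 15 mm out of the mouth.
- jaw_mid (a point): Middle of the gap between the vise jaws, level with their flat tops, 145 mm above the bench; x along the vise's screw, y along the gap. An upright 16 mm steel rod, tapered over its last 3 mm to 12 mm, stands in the gap, up to 25 mm either way along y (not measured: look or feel for it), 38 mm above the jaws. Jaws 110 mm (y) by 101 mm (x). The dark vise and the rod do not move.
- offcut_box: Open plywood box for offcuts, 180 mm (its x) by 240 mm (its y), 60 mm high, walls and floor 9 mm thick, fixed. A thin chip of wood lies in one corner. Origin: centre of its underside.
- small_saw: Bystander: a smaller, empty hole saw, 51 mm diameter, 50 mm high, mouth up. Origin: centre of its underside.
- arbor: Bystander: the saw's arbor with its pilot drill, a slim steel thing 135 mm long and 24 mm thick lying along its x. Origin: on the bench below its middle.
- drill: Bystander: cordless drill standing on its battery, 210 mm high, 170 mm long along its x. Origin: centre of the battery's underside.
- vise: The dark engineer's vise, fixed to the bench. Origin: on the bench below the middle of its jaws (jaw_mid). It reaches 130 mm to -x (anvil, 125 mm high) and 165 mm to +x (screw head with a 160 mm cross bar along y, 86 mm high).
There are look-alikes about, which are no part of the job. Leave any green or yellow look-alike of the saw alone.

How it is judged:
On the way:
1. the big saw sits upright and fully home on the vise jaws round the rod, and the rod has pushed the plug up out of its mouth (x of saw in the frame of jaw_mid between -0.006 and 0.006 m and y of saw in the frame of jaw_mid between -0.031 and 0.031 m and z of saw in the frame of jaw_mid between -0.003 and 0.0025 m and angle between saw's own z axis and vertical below 0.06 rad and horizontal distance between plug and saw below 0.006 m and z of plug in the frame of saw above 0.035 m), for 0.2 s.
At the end, for the whole second after the job is handed in: The plug lies at rest in the offcut box (centre within the walls, below the rim). The big saw stands upright (within 3.4 degrees) round the rod on the vise jaws: back within 2.5 mm of the jaw tops, centre within 6 mm of the gap's middle line and 31 mm of the jaws' middle along it (x of saw in the frame of jaw_mid between -0.006 and 0.006 m and y of saw in the frame of jaw_mid between -0.031 and 0.031 m and z of saw in the frame of jaw_mid between -0.003 and 0.0025 m and angle between saw's own z axis and vertical below 0.06 rad and x of plug in the frame of offcut_box between -0.081 and 0.081 m and y of plug in the frame of offcut_box between -0.111 and 0.111 m and z of plug in the frame of offcut_box below 0.05 m and contact force between plug and offcut_box above 0.05 N and linear speed of each of plug, saw below 0.02 m/s); the robot touches nothing.
It fails at once if the saw is rammed onto the vise with more than 80 N (contact force between saw and vise above 80 N).
It fails at once if a bystander on the bench is pushed more than 30 mm or tipped over (distance of any of small_saw, arbor, drill from where it was at the start of the episode above 0.03 m or angle between any of small_saw, drill's own z axis and vertical above 0.5 rad).
It also fails if it takes over 72 s, if anything falls off the work surface, if the arm or the gripper's body presses on something with over 40 N, if the wrist force passes 120 N, or if a joint passes its speed limit or range.

## Working session

There is one attempt and no reset: what is moved stays moved. The work goes in short steps, Python scripts to look and compute and a tool call to move; the robot and the scene stay as the last step left them, time stands still between calls to the robot, and variables do not carry over. Pictures are saved under pics/ and viewed, about 8 in all and at most 12, crops included, and the job is handed in when it is done.

Besides the shell and the picture viewer there is one more tool, called after ">>>" in YAML: its name, and indented under it one key for each argument. arm_command: Moves the arm, as the interface text tells. Its arguments: {"type":"object","properties":{"slide":{"type":"array"},"yaw":{"type":"array"},"hand":{"type":"array"},"force":{"type":"number"}},"required":["slide","yaw","hand"]}

```bash
ls; mkdir -p pics; cat > h.py <<'E'
from plant import sensors, read_camera, ticket, spotter, robot
import numpy as np, cv2
def save(p,n): cv2.imwrite(f'pics/{n}.png', cv2.cvtColor(p['color'],cv2.COLOR_RGB2BGR))
def ray(p,u,v,z):
    """world point at height z seen at pixel u,v"""
    d=p['R'].T@np.linalg.solve(p['mtx'],[u,v,1.]); c=-p['R'].T@p['t']
    return c+d*(z-c[2])/d[2]
def proj(p,X):
    q=p['mtx']@(p['R']@np.array(X,float)+p['t']); return q[:2]/q[2]
E
python3 - <<'E'
from h import *
s=sensors.get_state(); print(s, robot.tcp_to_grasp)
for c in ('top','side'):
    p=read_camera(c); save(p,c+'0'); print(c, -p['R'].T@p['t'])
    for q in ['saw','plug','vise','offcut_box','small_saw','arbor','drill']:
        print(q,[(np.round(d['centre'],3).tolist(),round(d['conf'],2)) for d in spotter.look_for(p,q)][:4])
a=cv2.imread('pics/top0.png');b=cv2.imread('pics/side0.png')
E
```

```text
pics
{'time': 0.0, 'joint_positions': array([-1.26160864,  0.4352268 ,  0.0249659 ,  1.57409362, -0.01158113,
        1.13401284, -0.07511473]), 'qd': array([ 0.00137787, -0.00138506,  0.00101137, -0.00181887,  0.00233564,
        0.00028648,  0.00080786]), 'effort': array([-8.24408744e-04, -6.67849660e+01,  9.84695926e-01, -3.14462650e+01,
       -6.05449104e-02,  4.28938901e-02,  1.88420777e-04]), 'position': array([0.25000342, 0.57225703, 0.22594388]), 'eef_rot': array([-8.46580526e-05,  2.04476447e-01,  9.78871159e-01, -7.93481469e-04]), 'wrist_force': array([-0.10173865,  0.14717578, -1.22407573]), 'torque': array([-0.00141472,  0.0101603 , -0.00068372]), 'gripper_width': 0.09169635961164205} -0.0188
top [0.36612785 0.06235173 1.42185186]
saw [([0.374, -0.102, 0.003], 0.69), ([0.503, 0.01, 0.006], 0.65), ([0.483, -0.102, 0.051], 0.58)]
plug [([0.486, -0.104, 0.034], 0.68)]
vise [([0.565, 0.192, 0.123], 0.85)]
offcut_box [([0.528, -0.361, 0.009], 0.62)]
small_saw [([0.628, -0.107, 0.006], 0.53)]
arbor [([0.345, -0.241, 0.017], 0.82)]
drill [([0.623, 0.464, 0.187], 0.58)]
side [ 0.2926739  -0.80135138  0.97020979]
saw [([0.375, -0.091, 0.026], 0.66), ([0.495, 0.022, 0.029], 0.61), ([0.483, -0.129, 0.037], 0.56)]
plug [([0.488, -0.102, 0.036], 0.71), ([0.342, -0.246, 0.015], 0.66)]
vise [([0.544, 0.155, 0.105], 0.78)]
offcut_box [([0.523, -0.365, 0.009], 0.9)]
small_saw [([0.625, -0.106, 0.029], 0.8)]
arbor [([0.341, -0.247, 0.018], 0.9)]
drill [([0.625, 0.458, 0.128], 0.86)]
```

View pics/top0.png

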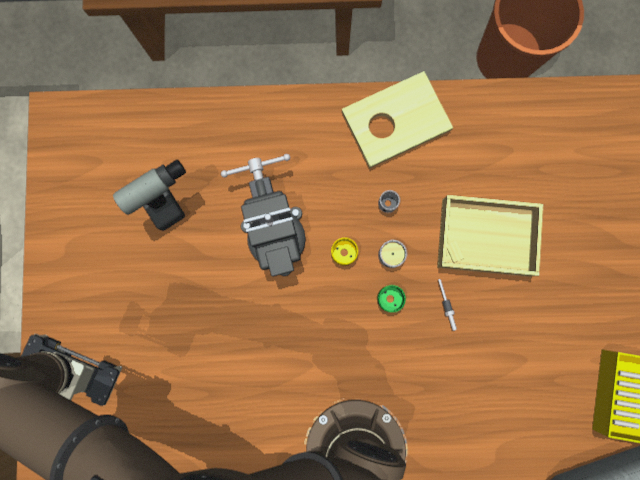

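View pics/side0.png

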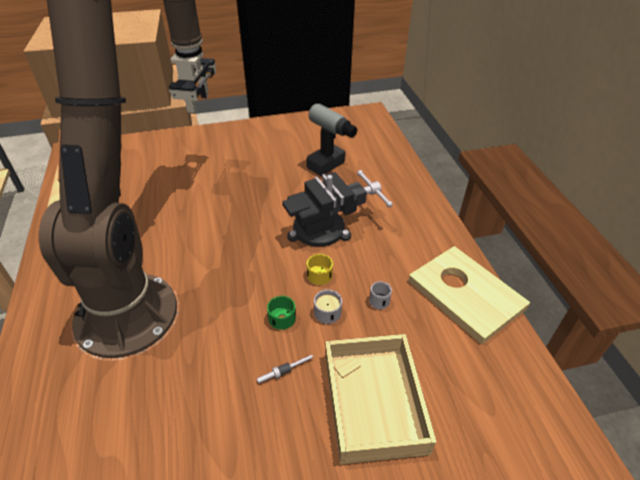

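The big saw, with its pale plug, is at top pixel (393,254), about world (0.486,-0.102). The green and yellow look-alikes are at (391,299) and (344,251). The vise is at about (272,225), yawed roughly +12°. I'll pass over the vise on the way to look for the rod.

>>> arm_command:
  slide:
    - [0.01,-0.03,0.04]
    - [0.01,-0.03,0.04]
    - [0.02,-0.04,0.04]
    - [0.03,-0.045,0.02]
    - [0.03,-0.045,0]
    - [0.03,-0.045,0]
    - [0.03,-0.045,0]
    - [0.03,-0.045,0]
    - [0.03,-0.045,0]
    - [0,0,0]
    - [0,0,0]
  yaw: [0,0,-7,-7,-7,0,0,0,0,0,0]
  hand: [0,0,0,0,0,0,0,0,0,0,0]

```text
time: 2.17
position: [0.4699, 0.2032, 0.3667]
eef_rot: [-0.0, 0.379, 0.925, 0.0]
wrist_force: [-0.0, 0.4, 0.4]
gripper_width: 0.0918
```

```bash
python3 - <<'E'
from h import *
s=sensors.get_state(); print(s['time'],s['position'],s['eef_rot'],s['wrist_force'])
p=read_camera('wrist'); save(p,'w1'); print(-p['R'].T@p['t'],p['R'])
for q in ['saw','plug','vise','jaw_mid']:
    print(q,[(np.round(d['centre'],3).tolist(),round(d['conf'],2)) for d in spotter.look_for(p,q)][:4])
E
```

```text
2.175 [0.46988114 0.2032313  0.36673144] [-2.21794204e-04  3.79444970e-01  9.25214261e-01  1.92975596e-04] [-0.00246045  0.42267925  0.40865598]
[0.41157782 0.26125381 0.52646444] [[ 7.02157954e-01  7.12020730e-01  8.29162914e-04]
 [ 6.78599584e-01 -6.69551437e-01  3.01999136e-01]
 [ 2.15584812e-01 -2.11488426e-01 -9.53307838e-01]]
saw [([0.375, -0.114, 0.026], 0.95), ([0.498, 0.009, 0.016], 0.85)]
plug []
vise [([0.53, 0.2, 0.126], 0.56)]
jaw_mid [([0.533, 0.202, 0.124], 0.62)]
```

View pics/w1.png

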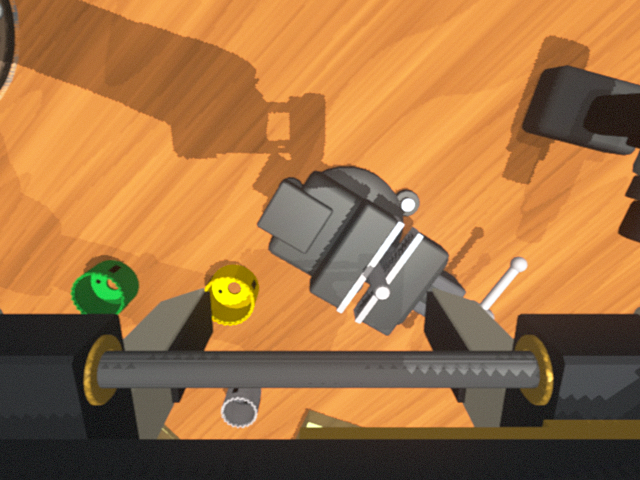

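The wrist view shows the rod tip at (382,293), with the two bright jaw edges running (403,223)-(340,312) and (421,235)-(358,322).

```bash
python3 - <<'E'
from h import *
p=read_camera('wrist')
g=cv2.cvtColor(p['color'],cv2.COLOR_RGB2GRAY)
m=(g>170).astype(np.uint8); m[:, :330]=0; m[330:]=0;m[:215]=0;m[:,440:]=0
n,l,st,ce=cv2.connectedComponentsWithStats(m)
for i in range(1,n):
    if st[i,4]>15: print(st[i],ce[i].round(1))
tip=ray(p,382,293,.183); print('tip',tip)
P=[ray(p,*q,.145) for q in [(403,223),(340,312),(421,235),(358,322)]]; print(np.round(P,4)); c=np.mean(P,0); print('mid',c)
d=(P[0]-P[1]+P[2]-P[3]); yaw=np.arctan2(-d[0],d[1]); print('yaw',np.degrees(yaw))
e=tip-c; print('rod in jaw frame',e[0]*np.cos(yaw)+e[1]*np.sin(yaw),-e[0]*np.sin(yaw)+e[1]*np.cos(yaw))
t=read_camera('top'); s=read_camera('side'); print('top',proj(t,tip),'side',proj(s,tip))
a=cv2.resize(t['color'][180:260,220:320],None,fx=5,fy=5,interpolation=cv2.INTER_CUBIC)
b=cv2.resize(s['color'][160:240,290:370],None,fx=5,fy=5,interpolation=cv2.INTER_CUBIC)
b=b[:,:280] if 0 else cv2.resize(b,(300,400))if 0 else b[:, :300]
save({'color':np.hstack([a,b])},'z1')
E
```

```text
[412 215   6   5  16] [413.9 216.8]
[413 215  27  29 487] [429.2 226.6]
[367 222  37  47 399] [385.6 244.8]
[385 234  38  51 427] [403.5 258.6]
[336 274  54  56 988] [359.  305.4]
[400 316  23  14 108] [415.9 325.1]
tip [0.56678284 0.19212782 0.183     ]
[[0.5428 0.2485 0.145 ]
 [0.5695 0.1388 0.145 ]
 [0.5644 0.2531 0.145 ]
 [0.5912 0.1443 0.145 ]]
mid [0.56698021 0.19614211 0.145     ]
yaw 13.769620360616615
rod in jaw frame -0.0011471788611328562 -0.0038519331899115636
top [266.8808022  216.70702969] side [329.46529785 176.15127943]
```

View pics/z1.png

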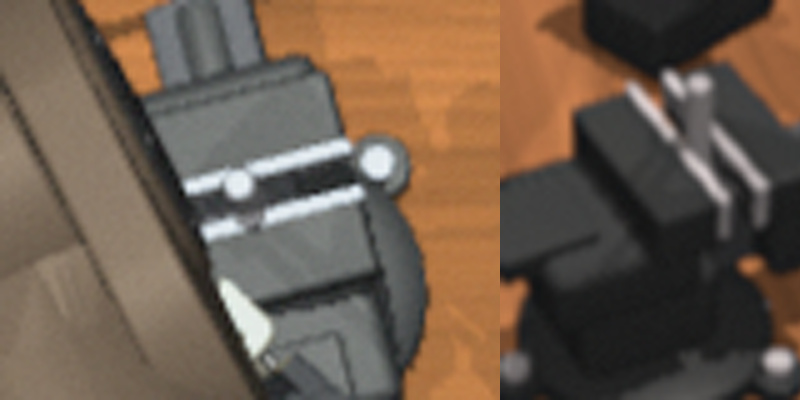

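Tip at (0.566,0.192) fits the top and side views to about 1 px. Next, the saw.

>>> arm_command:
  slide:
    - [0,-0.04,0]
    - [0,-0.05,0]
    - [0,-0.05,-0.02]
    - [0,-0.05,-0.04]
    - [0,-0.05,-0.05]
    - [0,-0.026,-0.06]
    - [0,0,0]
    - [0,0,0]
  yaw: [0,0,0,0,0,0,0,0]
  hand: [0,0,0,0,0,0,0,0]

```text
time: 3.58
position: [0.471, -0.0544, 0.2071]
eef_rot: [0.0, 0.379, 0.925, 0.0]
wrist_force: [0.7, 0.6, 1.0]
gripper_width: 0.0921
```

```bash
python3 - <<'E'
from h import *
s=sensors.get_state(); print(s['time'],s['position'])
p=read_camera('wrist'); save(p,'w2'); t=read_camera('top')
for c in (p,t):
  for q in ['saw','plug']:
    print(q,[(np.round(d['centre'],3).tolist(),round(d['conf'],2)) for d in spotter.look_for(c,q)][:4])
d=spotter.outline_of(t,'plug')
if d: v,u=np.nonzero(d[0]['pixels']); print('top plug',u.mean(),v.mean(),len(u),ray(t,u.mean(),v.mean(),.035))
d=spotter.outline_of(p,'plug')
if d: v,u=np.nonzero(d[0]['pixels']); print('wrist plug',u.mean(),v.mean(),len(u),u.min(),u.max(),v.min(),v.max(),ray(p,u.mean(),v.mean(),.035))
E
```

```text
3.575 [ 0.47098994 -0.05444556  0.20708481]
saw [([0.501, 0.016, 0.004], 0.76), ([0.374, -0.11, 0.016], 0.65), ([0.481, -0.101, 0.039], 0.56)]
plug [([0.483, -0.11, 0.032], 0.84)]
saw [([0.495, 0.015, 0.006], 0.96)]
plug []
wrist plug 285.334592382751 269.219074598678 3177 252 319 240 299 [ 0.48671704 -0.10891691  0.035     ]
```

View pics/w2.png

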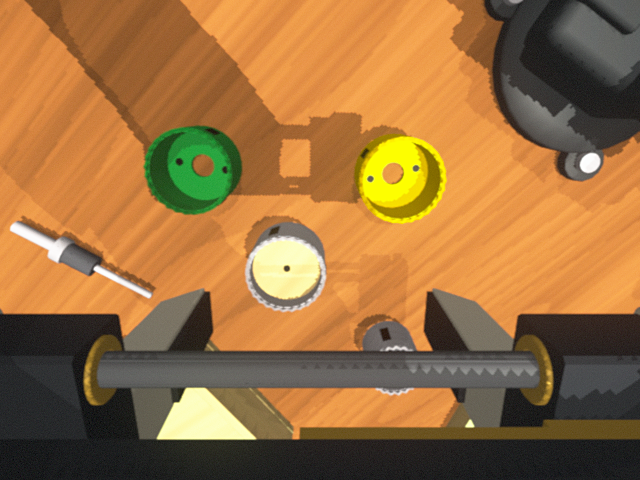

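The saw shows at (286,270), its rim spanning about x 245-326, with the plug's centre dot at (287,268). The small saw's top is at (396,360).

```bash
python3 - <<'E'
from h import *
p=read_camera('wrist')
print(ray(p,286,270.5,.05),ray(p,287,268,.035), ray(p,287,268,.032))
for dx in (0,): 
  for c in ([.486,-.107],[.486,-.104]):
    a=np.linspace(0,6.28,60); q=np.array([proj(p,[c[0]+.034*np.cos(t),c[1]+.034*np.sin(t),.05]) for t in a]); print(c,q.min(0),q.max(0))
print(ray(p,396,362,.05))
E
```

```text
[ 0.48403083 -0.10437559  0.05      ] [ 0.48642994 -0.10717717  0.035     ] [ 0.4871043  -0.10817775  0.032     ]
[0.486, -0.107] [244.87246063 235.25668099] [326.06545232 310.6700405 ]
[0.486, -0.104] [247.30236457 232.77015779] [328.6430349  308.46617456]
[ 0.61526545 -0.09745888  0.05      ]
```

>>> arm_command:
  slide:
    - [0.005,-0.017,-0.03]
    - [0.005,-0.017,-0.03]
    - [0.005,-0.018,-0.03]
    - [0,0,-0.02]
    - [0,0,0]
    - [0,0,0]
  yaw: [0,0,0,0,0,0]
  hand: [0,0,0,0,0,0]

```text
time: 4.78
position: [0.4856, -0.107, 0.0969]
eef_rot: [0.0, 0.379, 0.925, 0.0]
wrist_force: [-0.4, -0.2, -0.0]
gripper_width: 0.0918
```

```bash
python3 - <<'E'
from h import *
s=sensors.get_state(); print(s['time'],s['position'])
p=read_camera('wrist'); t=read_camera('top')
for c in (p,t):
  for q in ['saw','plug']:
    print(q,[(np.round(d['centre'],3).tolist(),round(d['conf'],2)) for d in spotter.look_for(c,q)][:4])
print(proj(p,[.486,-.1065,.035]))
save({'color':p['color'][200:480,80:560]},'w3')
E
```

```text
4.775 [ 0.48563401 -0.1069769   0.09687018]
saw [([0.5, 0.023, 0.021], 0.97), ([0.369, -0.109, 0.019], 0.65), ([0.517, -0.238, 0.031], 0.61), ([0.484, -0.104, 0.04], 0.57)]
plug [([0.486, -0.11, 0.03], 0.67)]
saw [([0.501, 0.013, 0.004], 0.57)]
plug []
[317.97920699 260.03089002]
```

View pics/w3.png

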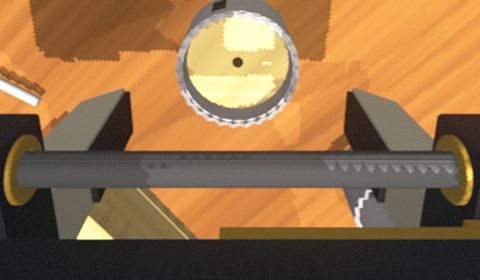

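The dot at (317,262) sits within 1-2 px of the prediction, so the saw is centred between the fingers. Descending and gripping.

>>> arm_command:
  slide:
    - [0,0,-0.02]
    - [0,0,-0.025]
    - [0,0,-0.025]
    - [0,0,-0.0155]
    - [0,0,0]
    - [0,0,0]
    - [0,0,0]
    - [0,0,0]
    - [0,0,0]
    - [0,0,0]
    - [0,0,0]
    - [0,0,0]
  yaw: [0,0,0,0,0,0,0,0,0,0,0,0]
  hand: [0,0,0,0,0,0,1,1,1,1,1,1]
  force: 55

```text
time: 6.58
position: [0.4854, -0.1071, 0.011]
eef_rot: [0.0, 0.379, 0.925, 0.0]
wrist_force: [-0.9, 0.5, 5.2]
gripper_width: 0.0676
```

>>> arm_command:
  slide:
    - [0,0,0.02]
    - [0,0,0.04]
    - [0,0,0.04]
    - [0,0,0.04]
    - [0,0,0.04]
    - [0,0,0.05]
    - [0.01,0.03,0]
    - [0.014,0.05,0]
    - [0.014,0.05,0]
    - [0.014,0.05,0]
    - [0.014,0.05,0]
    - [0.01,0.04,0]
    - [0.005,0.029,0]
    - [0,0,0]
    - [0,0,0]
  yaw: [0,0,0,0,0,0,0,0,0,0,0,0,0,0,0]
  hand: [1,1,1,1,1,1,1,1,1,1,1,1,1,1,1]

```text
time: 8.45
position: [0.5657, 0.1909, 0.24]
eef_rot: [-0.0, 0.38, 0.925, -0.001]
wrist_force: [0.3, 0.5, -3.8]
gripper_width: 0.0678
```

```bash
python3 - <<'E'
from h import *
s=sensors.get_state(); print(s['time'],s['position'],s['wrist_force'],s['gripper_width'])
x,y,z=s['position']
p=read_camera('wrist'); sd=read_camera('side')
print('exp dot',proj(p,[x,y,z+.024]), 'side rim', proj(sd,[x,y,z+.039]), 'bottom',proj(sd,[x,y,z-.011]),'rodtip',proj(sd,[.566,.192,.183]))
for a in (0,): print([proj(sd,[x+.034*c,y+.034*q,z+.039]).round(1) for c,q in ((1,0),(-1,0),(0,1),(0,-1))])
for c in (p,sd):
  for q in ['saw','plug']:
    print(q,[(np.round(d['centre'],3).tolist(),round(d['conf'],2)) for d in spotter.look_for(c,q)][:4])
a=cv2.resize(p['color'][180:340,240:400],(400,400),interpolation=cv2.INTER_CUBIC)
b=cv2.resize(sd['color'][120:220,280:380],(400,400),interpolation=cv2.INTER_CUBIC)
save({'color':np.hstack([a,b])},'z4')
E
```

```text
8.45 [0.5656961  0.19089783 0.23999372] [ 0.29785393  0.50239728 -3.84150353] 0.06776050401612818
exp dot [316.49239503 339.28374343] side rim [329.94197892 146.10186364] bottom [329.53827385 162.33188138] rodtip [329.19300633 176.22175058]
[array([342.9, 144.3]), array([316.9, 147.9]), array([326.6, 138.8]), array([333.4, 153.7])]
saw [([0.4, -0.078, 0.016], 0.79), ([0.492, 0.007, 0.023], 0.72)]
plug [([0.561, 0.196, 0.26], 0.97)]
saw [([0.496, 0.023, 0.028], 0.85), ([0.57, 0.162, 0.259], 0.6), ([0.371, -0.094, 0.025], 0.6)]
plug [([0.58, 0.192, 0.263], 0.37)]
```

View pics/z4.png

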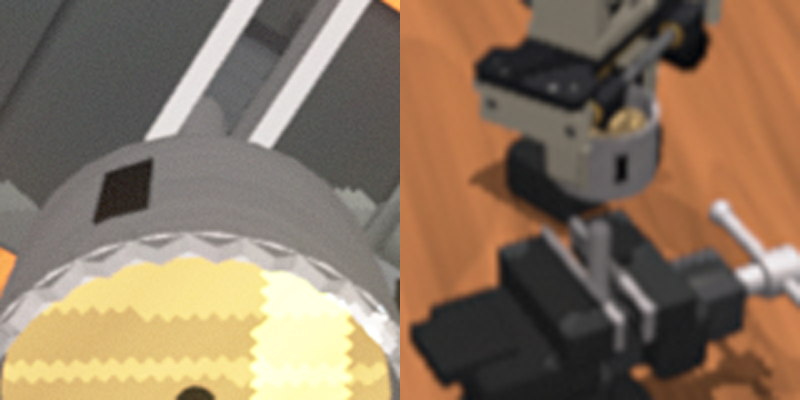

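The dot at (318,337) is about 1 mm from expected. The side view puts the saw right over the rod, tip at (330,177). I'll nudge +1.5 mm in x and descend to just above the tip.

>>> arm_command:
  slide:
    - [0.0015,0.0005,-0.01]
    - [0,0,-0.015]
    - [0,0,-0.01]
    - [0,0,-0.005]
    - [0,0,-0.003]
    - [0,0,-0.002]
    - [0,0,-0.002]
    - [0,0,0]
    - [0,0,0]
  yaw: [0,0,0,0,0,0,0,0,0]
  hand: [1,1,1,1,1,1,1,1,1]
  force: 60

```text
time: 9.88
position: [0.5678, 0.1924, 0.1939]
eef_rot: [0.0, 0.379, 0.925, 0.0]
wrist_force: [-0.3, 0.7, -4.2]
gripper_width: 0.0678
```

>>> arm_command:
  slide:
    - [0,0,-0.001]
    - [0,0,-0.001]
    - [0,0,-0.001]
    - [0,0,0]
  yaw: [0,0,0,0]
  hand: [1,1,1,1]

```text
time: 10.38
position: [0.5672, 0.1925, 0.1905]
eef_rot: [-0.0, 0.379, 0.925, -0.0]
wrist_force: [-3.1, 0.5, -2.3]
gripper_width: 0.0675
```

Entered the taper, with 3 N of side force toward -x. Correcting and going on.

>>> arm_command:
  slide:
    - [-0.002,0,0]
    - [0,0,-0.001]
    - [0,0,-0.001]
    - [0,0,0]
  yaw: [0,0,0,0]
  hand: [1,1,1,1]

```text
time: 10.88
position: [0.5659, 0.1924, 0.1888]
eef_rot: [0.0, 0.379, 0.925, 0.0]
wrist_force: [-0.4, 0.4, -1.3]
gripper_width: 0.0678
```

>>> arm_command:
  slide:
    - [0,0,-0.001]
    - [0,0,-0.001]
    - [0,0,-0.001]
    - [0,0,0]
  yaw: [0,0,0,0]
  hand: [1,1,1,1]

```text
time: 11.38
position: [0.5661, 0.1924, 0.187]
eef_rot: [0.0, 0.38, 0.925, 0.001]
wrist_force: [-4.2, -1.0, 10.6]
gripper_width: 0.068
```

>>> arm_command:
  slide:
    - [-0.001,0,-0.001]
    - [0,0,-0.0015]
    - [0,0,-0.0015]
    - [0,0,-0.0015]
    - [0,0,-0.0015]
  yaw: [0,0,0,0,0]
  hand: [1,1,1,1,1]

```text
time: 12.0
position: [0.5661, 0.1925, 0.1807]
eef_rot: [0.001, 0.38, 0.925, 0.001]
wrist_force: [-1.8, -0.7, 14.3]
gripper_width: 0.0677
```

>>> arm_command:
  slide:
    - [0,0,-0.002]
    - [0,0,-0.002]
    - [0,0,-0.002]
    - [0,0,-0.002]
    - [0,0,-0.002]
    - [0,0,-0.002]
    - [0,0,-0.002]
    - [0,0,-0.002]
    - [0,0,-0.0015]
    - [0,0,0]
  yaw: [0,0,0,0,0,0,0,0,0,0]
  hand: [1,1,1,1,1,1,1,1,1,1]

```text
time: 13.25
position: [0.566, 0.1923, 0.1625]
eef_rot: [0.001, 0.38, 0.925, 0.001]
wrist_force: [-0.9, -1.7, 6.8]
gripper_width: 0.0677
```

>>> arm_command:
  slide:
    - [0,0,-0.001]
    - [0,0,-0.001]
    - [0,0,-0.001]
    - [0,0,-0.001]
    - [0,0,0]
  yaw: [0,0,0,0,0]
  hand: [1,1,1,1,1]

```text
time: 13.88
position: [0.5641, 0.1925, 0.1565]
eef_rot: [-0.001, 0.379, 0.925, -0.0]
wrist_force: [-0.0, -0.3, -2.4]
gripper_width: 0.0677
```

The wall has let go. I'll keep pressing until the jaws take the load.

>>> arm_command:
  slide:
    - [0.001,0,-0.0007]
    - [0,0,-0.0007]
    - [0,0,0]
  yaw: [0,0,0]
  hand: [1,1,1]

```text
time: 14.25
position: [0.5653, 0.1925, 0.156]
eef_rot: [-0.0, 0.379, 0.925, 0.0]
wrist_force: [-4.4, -1.0, 4.4]
gripper_width: 0.0676
```

>>> arm_command:
  slide:
    - [0,0,-0.0005]
    - [0,0,-0.0005]
    - [0,0,0]
  yaw: [0,0,0]
  hand: [1,1,1]

```text
time: 14.62
position: [0.5653, 0.1925, 0.156]
eef_rot: [-0.0, 0.379, 0.925, 0.0]
wrist_force: [-7.8, -1.4, 14.0]
gripper_width: 0.0677
```

>>> arm_command:
  slide:
    - [-0.001,0,0.0007]
    - [0,0,0]
    - [0,0,0]
    - [0,0,0]
    - [0,0,0]
    - [0,0,0.015]
    - [0,0,0.015]
    - [0,0,0.011]
    - [0,0,0]
    - [0,0,0]
  yaw: [0,0,0,0,0,0,0,0,0,0]
  hand: [1,0.15,0,0,0,0,0,0,0,0]
  force: 20

```text
time: 15.88
position: [0.5645, 0.1924, 0.1963]
eef_rot: [-0.0, 0.379, 0.925, -0.0]
wrist_force: [-0.9, 1.0, -0.5]
gripper_width: 0.0921
```

```bash
python3 - <<'E'
from h import *
s=sensors.get_state(); print(s['time'],s['position'],s['wrist_force'],s['gripper_width'])
p=read_camera('wrist'); sd=read_camera('side')
print('exp plug top centre',proj(p,[.5655,.192,.210]), 'side top', proj(sd,[.5655,.192,.210]))
for c in (p,sd):
    print([(np.round(d['centre'],3).tolist(),round(d['conf'],2)) for d in spotter.look_for(c,'plug')][:4])
a=cv2.resize(p['color'][200:440,200:440],(400,400),interpolation=cv2.INTER_CUBIC)
b=cv2.resize(sd['color'][120:220,280:380],(400,400),interpolation=cv2.INTER_CUBIC)
save({'color':np.hstack([a,b])},'z5')
E
```

```text
15.875 [0.56446725 0.19238505 0.19629688] [-0.87232405  1.01355081 -0.50184481] 0.09210331674369583
exp plug top centre [317.7746894  327.93972532] side top [329.21314555 168.02898235]
[([0.557, 0.201, 0.21], 0.82)]
[([0.57, 0.173, 0.214], 0.77)]
```

View pics/z5.png

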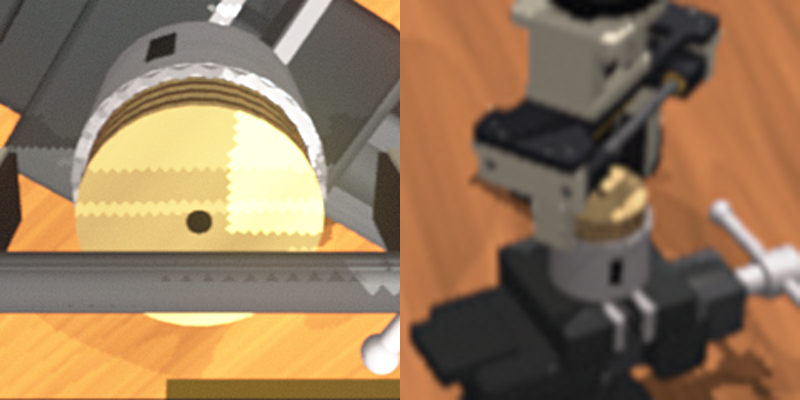

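The plug stands clear of the mouth, layered edge visible, dot at (319,333), and the saw sits flat on the jaws. Gripping the plug just above the teeth.

>>> arm_command:
  slide:
    - [0.001,-0.0005,0.002]
    - [0,0,0]
    - [0,0,0]
    - [0,0,0]
    - [0,0,0]
    - [0,0,0]
    - [0,0,0]
    - [0,0,0]
  yaw: [0,0,0,0,0,0,0,0]
  hand: [0,0,1,1,1,1,1,1]
  force: 20

```text
time: 17.08
position: [0.5657, 0.1919, 0.1985]
eef_rot: [0.0, 0.379, 0.925, 0.0]
wrist_force: [-0.2, 0.7, -0.4]
gripper_width: 0.0584
```

>>> arm_command:
  slide:
    - [0,0,0.005]
    - [0,0,0.01]
    - [0,0,0.02]
    - [0,0,0.03]
    - [0,0,0]
    - [0,0,0]
  yaw: [0,0,0,0,0,0]
  hand: [1,1,1,1,1,1]

```text
time: 17.82
position: [0.5655, 0.1919, 0.2634]
eef_rot: [-0.0, 0.379, 0.925, 0.0]
wrist_force: [-0.3, -0.7, -0.8]
gripper_width: 0.0585
```

```bash
python3 - <<'E'
from h import *
s=sensors.get_state(); print(s['time'],s['position'],s['wrist_force'],s['gripper_width'])
sd=read_camera('side')
for q in ('plug','saw','offcut_box'): print([(np.round(d['centre'],3).tolist(),round(d['conf'],2)) for d in spotter.look_for(sd,q)][:4])
t=read_camera('top')
for u,v in ((443,197),(543,200),(538,275),(440,270)): print(ray(t,u,v,.06).round(3))
b=cv2.resize(sd['color'][100:220,270:390],(500,500),interpolation=cv2.INTER_CUBIC)
save({'color':b},'z6')
E
```

```text
17.825 [0.5654695  0.19187419 0.26336466] [-0.28233177 -0.7113282  -0.81179151] 0.05851662085170583
[([0.571, 0.173, 0.278], 0.86)]
[([0.37, -0.089, 0.025], 0.84), ([0.498, 0.02, 0.028], 0.82), ([0.562, 0.178, 0.175], 0.6)]
[([0.526, -0.364, 0.009], 0.94)]
[ 0.624 -0.238  0.06 ]
[ 0.61  -0.487  0.06 ]
[ 0.423 -0.462  0.06 ]
[ 0.441 -0.221  0.06 ]
```

View pics/z6.png

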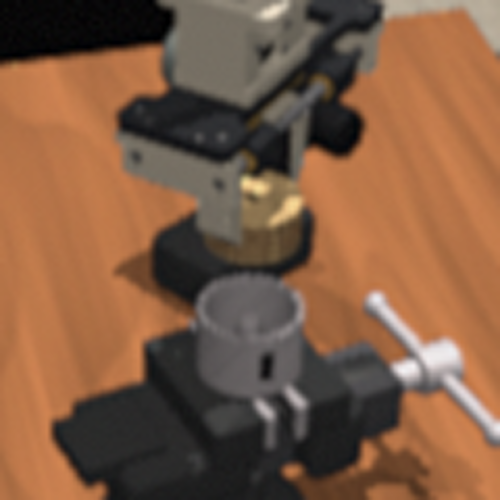

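The plug is held and the saw stays flat on the jaws around the rod. On to the box.

>>> arm_command:
  slide:
    - [0,-0.02,0]
    - [-0.003,-0.04,0]
    - [-0.004,-0.05,0]
    - [-0.004,-0.05,0]
    - [-0.004,-0.055,0]
    - [-0.004,-0.055,0]
    - [-0.004,-0.055,0]
    - [-0.004,-0.055,0]
    - [-0.004,-0.055,0]
    - [-0.003,-0.05,-0.01]
    - [-0.003,-0.045,-0.02]
    - [0,-0.027,-0.02]
    - [0,0,-0.03]
    - [0,0,-0.03]
    - [0,0,-0.02]
    - [0,0,0]
    - [0,0,0]
  yaw: [0,0,0,0,0,0,0,0,0,0,0,0,0,0,0,0,0]
  hand: [1,1,1,1,1,1,1,1,1,1,1,1,1,1,1,1,1]

```text
time: 20.2
position: [0.5284, -0.3661, 0.1344]
eef_rot: [0.0, 0.38, 0.925, -0.0]
wrist_force: [1.1, 0.8, -0.4]
gripper_width: 0.0588
```

>>> arm_command:
  slide:
    - [0,0,-0.03]
    - [0,0,-0.035]
    - [0,0,-0.025]
    - [0,0,-0.01]
    - [0,0,-0.005]
    - [0,0,0]
    - [0,0,0]
  yaw: [0,0,0,0,0,0,0]
  hand: [1,1,1,1,1,1,1]

```text
time: 21.08
position: [0.5293, -0.3655, 0.0295]
eef_rot: [0.001, 0.379, 0.925, -0.0]
wrist_force: [0.2, 0.3, -1.2]
gripper_width: 0.0586
```

>>> arm_command:
  slide:
    - [0,0,0]
    - [0,0,0]
    - [0,0,0]
    - [0,0,0]
    - [0,0,0.03]
    - [0,0,0.05]
    - [0,0,0.06]
    - [0,0,0.06]
    - [0,0,0]
    - [0,0,0]
  yaw: [0,0,0,0,0,0,0,0,0,0]
  hand: [0,0,0,0,0,0,0,0,0,0]

```text
time: 22.32
position: [0.5285, -0.3647, 0.228]
eef_rot: [-0.0, 0.379, 0.925, 0.0]
wrist_force: [-0.3, 0.0, -1.4]
gripper_width: 0.0916
```

```bash
python3 - <<'E'
from h import *
s=sensors.get_state(); print(s['time'],s['position'],s['wrist_force'],s['gripper_width'])
sd=read_camera('side'); save(sd,'s7')
for q in ('plug','saw','offcut_box','small_saw','arbor','drill'): print(q,[(np.round(d['centre'],3).tolist(),round(d['conf'],2)) for d in spotter.look_for(sd,q)][:4])
E
```

```text
22.325 [ 0.52852514 -0.36469221  0.22799974] [-0.29852847  0.04951028 -1.37301523] 0.09160527958340771
plug [([0.526, -0.372, 0.04], 0.84)]
saw [([0.496, 0.021, 0.029], 0.89), ([0.564, 0.179, 0.177], 0.79), ([0.373, -0.09, 0.029], 0.62)]
offcut_box [([0.507, -0.39, 0.008], 0.67)]
small_saw [([0.509, -0.387, 0.009], 0.55)]
arbor [([0.343, -0.248, 0.018], 0.92), ([0.561, 0.178, 0.174], 0.44)]
drill [([0.591, 0.454, 0.049], 0.84)]
```

View pics/s7.png

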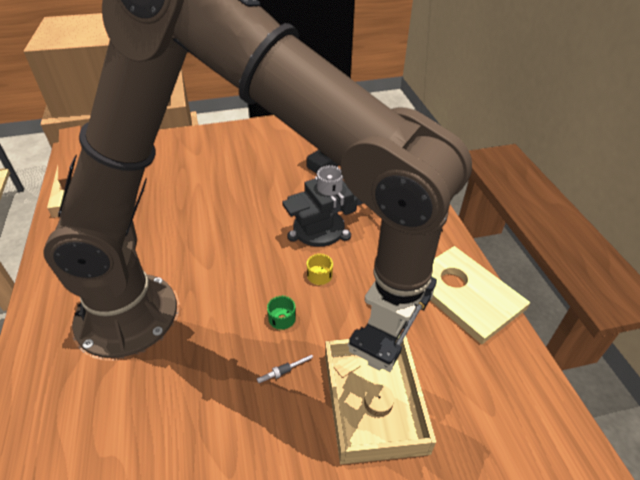

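The plug lies in the box at (379,402), the saw is upright on the vise at (329,180), and the arm is clear. Handing in.

```bash
python3 -c "
from h import *
print(ticket.job_done())"
```

```text
the job is handed in; nothing more can be done
None
```

The plug is out of the big saw and lying in the offcut box, and the saw is sitting home on the rod. I handed the job in at about 22 s of the 72 s allowed; no verdict was reported.

- **Pressing:** I set the saw over the rod and pressed it down slowly. The highest force I read was about 14 N, but I read it only at the end of each move. The load then passed to the jaws with the saw's back level with their tops, by the arm's position reading.
- **Plug:** I gripped the plug just above the teeth, lifted it off the rod's tip and released it near the middle of the box.
- **Last checks:** The final picture shows the plug flat in the box at about (0.526, -0.372), the saw upright on the vise, and the gripper open and well clear.
- **Checks that disagreed or were missed:**
  - **Small saw:** The arm hid it in that picture, and the network's low-confidence report for it fell inside the box, so I did not recheck its position.
  - **Drill:** It was mostly hidden, so its reported height and centre were off from the start. I never moved the arm near the drill, and saw no contact with either.
  - **Arbor:** It was where it started, to within a few millimetres.

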